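# Shut the red air valve behind the sliding cover

## Robot

A 7-joint arm with a two-finger parallel gripper is mounted at the origin on a cart in front of the work surface, level with it; the furniture and walls round the work are solid. World frame = base frame: x ahead of the robot, y to its left, z up, the work surface at z = 0. Lengths are in m, angles in rad, forces in N, time in s.
With the tool pointing down it reaches from about 0.425 to 0.875 m from the base axis. Payload 8.4 kg.
Tool frame: the origin (TCP) lies at the very end of the fingers, on their centre line; the grasp point (between the pads) lies 19 mm behind it; y points along the fingers, z is the direction in which the jaws open and shut, and the axes are right-handed (so a half turn about y gives the same grasp; the last joint's range is limited). The gripper opens to 87 mm and grips with 3 to 60 N. Pads are 19 mm wide; open, the fingers measure 117 mm over their backs; the gripper's body (75 mm by 190 mm) begins 51 mm behind the grasp point.
Start: joints at [1.177, 0.333, 0.04, 1.465, -0.013, 1.343, -0.059], TCP at [0.189, -0.622, 0.223] pointing down, gripper open.
Joint ranges: [-2.58, 2.58], [-0.38, 2.09], [-1.3, 1.39], [0.25, 2.4], [-1.5, 4.64], [0.08, 2.09], [-2.65, 2.65]. Speed limits (rad/s): [2.22, 2.22, 2.79, 2.79, 3.14, 3.14, 3.14].

## Interface

Orientations are given as a rotation vector (axis times angle).
In Python, from plant import read_state, eyes, robot gives the robot as it stands. The module is installed in compiled form; this text tells all that it offers.
- The arm moves only by the tool drive_tool, never from a script. Its argument "series" is a list of rows, each a list of 3 entries, a list of its own where there are three numbers: the shift along the tool's x, y, z in m, then the turn, a rotation vector about the tool's x, y, z in rad, then the opening in per cent of the stroke, from 0 (shut) to 100 (fully open). A call has exactly 5 rows; each row shifts and turns the pose as measured when the row begins, along the tool's axes as they then stand; what a row does not reach is not made up. A row lasts 1/10 s, in which the tool goes at most 50 mm and 8.59 degrees, less where a joint would pass 70% of its speed; a pose out of reach is approached as far as the arm can. A call is refused whole if a number of a shift passes 0.05 or a number of a turn 0.15, either way. A call with a gripper value outside its range is refused whole. The fingers move at their own pace and stop on an object; "newtons" is the grip in N (left out, the last holds). Time passes only in rows, so rows that do not move let the fingers close, or fill a call up. It gives the time, the measured TCP pose, the force and the opening at its end, in the units of the state.
- read_state(): the state, without advancing time (a new reading comes with each control period).
- eyes.read_camera(name): name is "side" or "top" or "wrist"; returns a dict with "image" (384x512x3 uint8, red, green, blue), "fx", "fy", "cx", "cy" (pixels), "world_to_cam" (4x4, takes a point from world to camera coordinates); the wrist camera has in their place "T_tool_cam" (4x4, takes a point from camera to tool coordinates, whose origin is the TCP and whose axes are the tool frame's). Camera axes: x right, y down, z forward; pixel columns grow to the right and rows downward; lengths in m; the calibration is good to about 2 mm. The wrist camera is an equidistant fisheye: a pixel r from the principal point sees the ray r / f radians off the axis. A picture is of the moment at which its call begins: read the wrist's pose just before it. There is no depth.
- robot.close_job(): hands the job in, once; it reports no verdict.
The state is a dict: "time": time; "q": joint angles; "dq": joint speeds; "tau": joint torques, N m; "eef_pos": TCP position; "eef_rot": TCP orientation; "force": force on the tool from outside, world axes, zero at the start; "wrist_torque": the same for the moment, N m; "grip_width": opening from 0.0 (shut) to 1.0 (fully open).
Only numpy, scipy, OpenCV 4.12 (cv2) and the standard library are available. Lean on these libraries where they do the work, as an engineer would, in place of code of your own. Each camera call takes 0.05 s, during which the arm holds its last target.

## Task

Shut off the air to the key mill: push the dark steel cover on the grey air box along its ledges, off the red valve handle it hides and right to the other end of the box over the blue handle, then push the red handle clockwise until it stops square across its pipe. Only push, gently, with the fingertips: do not pinch the cover or handle or lift the cover off its ledges. Leave the blue handle open and the padlock, oil bottle and lock cylinder behind the box where they lie.

Things in the scene. Friction and masses are not known exactly. Their poses are not given: they have to be found in the camera images.
- air_box: Grey compressed-air box fixed to the desk, open on top, 140 (x) x 232 (y) x 78 mm high; origin on the desk under its centre, x from its front (gauge, outlets) to its back, y along its length, to the left seen from the front. Front and back walls 4 mm thick, tops at z = 78 mm; end walls at y = +-112 to +-116 mm, tops at 76 mm, stop the cover. Two bays, centred at y = +56 and -56 mm, hold a valve each.
- ledge_mid (a point): Middle of the box's mouth, level with the tops of the two ledges (72 mm above the desk) that carry the cover. The ledges run the whole length inside the front and back walls; the mouth between them is 112 mm wide (x = -56 to +56 mm of the box). No wall between the bays. Tall machines stand close by: the key cutter with a gooseneck lamp to the left of the box, the key mill to the right.
- cover: Dark steel sliding cover, a closed hood 128 (x) x 110 (y) x 20 mm high, loose, 0.2 to 0.4 kg; origin at the centre of its underside, axes as the box's. Lies on the ledges (underside at 72 mm, top at 92 mm), 2 mm play to the front and back walls; slides along the box's y, its centre from +57 to -57 mm. Starts over the red valve's bay (left or right, it differs). Friction 1 to 4 N.
- cover_left_face (a point): Middle of the cover's end face towards +y of the box, 12 mm above its underside (84 mm above the desk): place to push it towards -y. A rubber strip marks it. When the cover is at this end, the lower 4 mm of the face stand behind the end wall.
- cover_right_face (a point): Middle of the cover's end face towards -y of the box, 12 mm above its underside (84 mm above the desk): place to push it towards +y. Otherwise as the left face.
- valve_red: The marked quarter-turn ball valve, red handle with a white band, fixed in one of the bays; origin on the desk under its stem, axes as the box's. The stem stands 24 mm towards +x and 4 mm towards -y from its bay's centre. Its copper pipe, 17 mm thick, runs along x, top at z = 35 mm; the body is up to 39 mm high within 15 mm of the stem, the gland 44 mm high within 8 mm.
- red_handle (a joint): Angle of the red handle, rad: 0 = open (along the pipe, pointing to -x of the box), 1.571 = shut (at its stop, across the pipe, pointing to +y of the box); clockwise seen from above. Stays where it is left; needs 0.15 N m (4 N at the grip). The grip is a bar 14 mm wide, from 16 to 54 mm out from the stem axis, underside at z = 46 mm, top at 62 mm.
- red_grip (a point): Point on the centre line of the red handle's grip, 42 mm out from the stem axis, 54 mm above the desk.
- valve_blue: The same valve with a plain blue handle in the other bay (in view at the start); origin on the desk under its stem, axes as the box's. Must stay open.
- blue_handle (a joint): Angle of the blue handle, rad: 0 = open, along the pipe, pointing to -x of the box; same handle as the red one.
- padlock_40: Brass padlock, 50 x 57 x 13 mm, loose, lying on the desk behind the box; origin under its centre. Leave alone.
- oil_bottle: White plastic oil bottle with a blue label and a red pointed cap, 41 mm across, 112 mm tall, loose, standing behind the box; origin under its centre. Leave alone.
- cylinder_54: Nickel lock cylinder, 44 x 60 x 17 mm, loose, lying behind the box; origin under its centre. Leave alone.

How it is judged:
By the outcome, as a careful person would: the job done as asked, in the order asked, and still so for the second after the job is handed in, with the robot touching nothing.
It also fails if it takes over 42 s, if anything falls off the work surface, if the arm or the gripper's body presses on something with over 40 N, if the wrist force passes 120 N, or if a joint passes its speed limit or range.

## Working session

There is one attempt and no reset: what is moved stays moved. The work goes in short steps, Python scripts to look and compute and a tool call to move; the robot and the scene stay as the last step left them, time stands still between calls to the robot, and variables do not carry over. Pictures are saved under pics/ and viewed, and the job is handed in when it is done.

Besides the shell and the picture viewer there is one more tool, called after "Call:" by a JSON object that holds its "api" and its "payload", one argument or row to a line. drive_tool: Moves the arm, as the interface text tells. Its arguments: {"type":"object","properties":{"series":{"type":"array"},"newtons":{"type":"number"}},"required":["series"]}

```bash
mkdir -p pics; ls
python3 - <<'E'
from plant import read_state, eyes
import cv2,numpy as np
np.set_printoptions(precision=4,suppress=True)
s=read_state();print(s)
for n in ["side","top","wrist"]:
    c=eyes.read_camera(n);cv2.imwrite(f"pics/{n}0.png",c["image"][:,:,::-1])
    print(n,{k:v for k,v in c.items() if k!="image"})
E
```

```text
pics
{'time': 0.0, 'q': array([ 1.1768,  0.3339,  0.0399,  1.4663, -0.0134,  1.3433, -0.0585]), 'dq': array([-0.0001, -0.001 , -0.0008, -0.0006,  0.0017,  0.0004, -0.0015]), 'tau': array([  0.0007, -65.6351,   1.3354, -40.3798,  -0.0597,   0.0448,
         0.0002]), 'eef_pos': array([ 0.1887, -0.6215,  0.2217]), 'eef_rot': array([-0.3066,  2.0648, -2.0615]), 'force': array([-0.0006, -0.6696, -0.0254]), 'wrist_torque': array([-0.0019,  0.0121, -0.0033]), 'grip_width': 0.9990072698741488}
side {'fx': 379.56329338356005, 'fy': 379.56329338356005, 'cx': 255.29788189689012, 'cy': 196.18566486612147, 'world_to_cam': array([[ 0.8272, -0.5617, -0.0136, -0.3528],
       [-0.2359, -0.3251, -0.9158,  0.2733],
       [ 0.51  ,  0.7608, -0.4014,  0.3774],
       [ 0.    ,  0.    ,  0.    ,  1.    ]])}
top {'fx': 445.9525644528773, 'fy': 445.9525644528773, 'cx': 260.54710687828157, 'cy': 189.55669834739194, 'world_to_cam': array([[ 0.0095, -1.    ,  0.0001,  0.2397],
       [-0.9895, -0.0095, -0.1445,  0.607 ],
       [ 0.1445,  0.0012, -0.9895,  0.8528],
       [ 0.    ,  0.    ,  0.    ,  1.    ]])}
wrist {'fx': 297.3186396354542, 'fy': 297.3186396354542, 'cx': 253.1239882075035, 'cy': 191.0538143949471, 'T_tool_cam': array([[-0.0004,  0.9664,  0.2572, -0.0688],
       [ 0.0009, -0.2572,  0.9664, -0.1614],
       [ 1.    ,  0.0006, -0.0008, -0.0005],
       [ 0.    ,  0.    ,  0.    ,  1.    ]])}
```

View pics/side0.png

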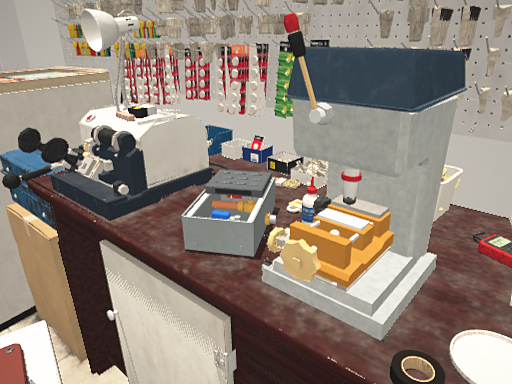

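View pics/top0.png

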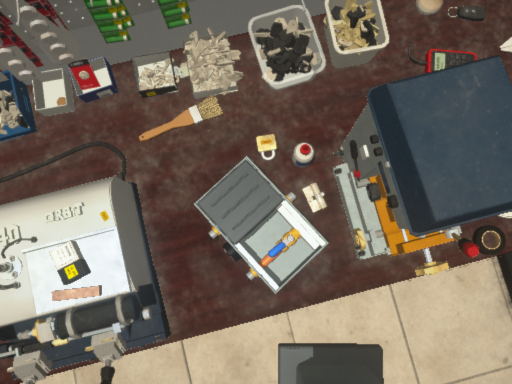

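View pics/wrist0.png

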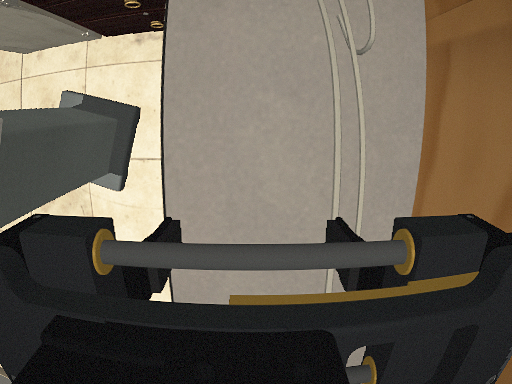

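Run:
```python
import cv2
im=cv2.imread("pics/top0.png")[130:310,180:350];cv2.imwrite("pics/top0z.png",cv2.resize(im,None,fx=3.3,fy=3.3,interpolation=cv2.INTER_CUBIC))
im=cv2.imread("pics/side0.png")[150:270,160:340];cv2.imwrite("pics/side0z.png",cv2.resize(im,None,fx=4,fy=4,interpolation=cv2.INTER_CUBIC))
```

```text
(no output)
```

View pics/top0z.png

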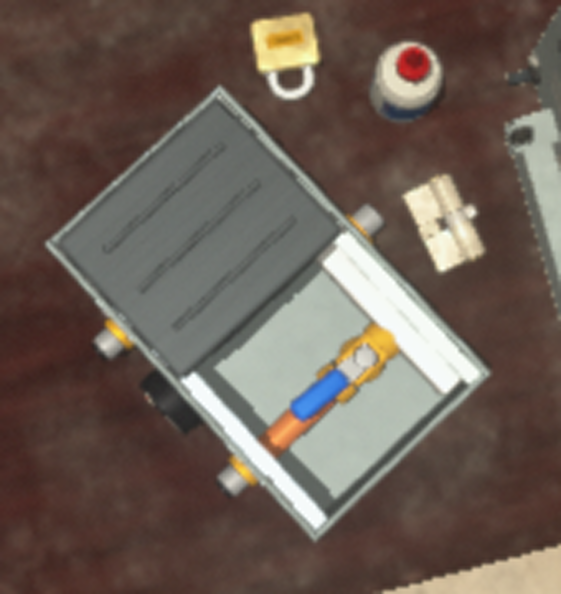

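View pics/side0z.png

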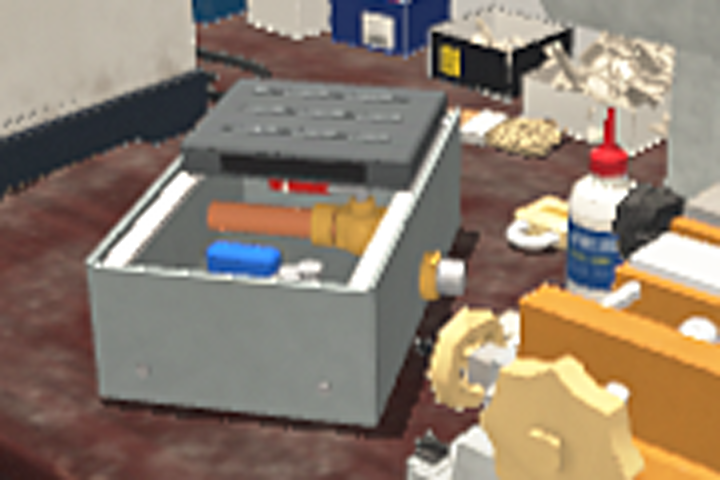

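```bash
cat > h.py <<'E'
import numpy as np,cv2
from scipy.spatial.transform import Rotation as R
np.set_printoptions(precision=4,suppress=True)
def ray(c,u,v):
    M=c["world_to_cam"];d=np.array([(u-c["cx"])/c["fx"],(v-c["cy"])/c["fy"],1.])
    return -M[:3,:3].T@M[:3,3], M[:3,:3].T@d
def onz(c,u,v,z):
    o,d=ray(c,u,v);return o+d*(z-o[2])/d[2]
def proj(c,p):
    q=c["world_to_cam"][:3,:3]@np.asarray(p)+c["world_to_cam"][:3,3]
    return c["fx"]*q[0]/q[2]+c["cx"],c["fy"]*q[1]/q[2]+c["cy"]
E
python3 - <<'E'
from h import *
from plant import read_state, eyes
c=eyes.read_camera("top")
s=read_state();print(R.from_rotvec(s["eef_rot"]).as_matrix())
z=3.3
P={k:onz(c,180+(u+.5)/z-.5,130+(v+.5)/z-.5,h) for k,(u,v,h) in dict(top=(220,88,.077),left=(48,243,.077),right=(489,373,.077),bot=(318,538,.077),blue=(365,355,.062)).items()}
for k in P:print(k,P[k])
ctr=(P['top']+P['left']+P['right']+P['bot'])/4;print("ctr",ctr)
ey=(P['top']+P['left']-P['right']-P['bot'])/2;ex=(P['top']+P['right']-P['left']-P['bot'])/2
print(np.linalg.norm(ey),np.linalg.norm(ex),np.degrees(np.arctan2(ey[1],ey[0]))-90,np.degrees(np.arctan2(ex[1],ex[0])))
d=P['blue']-ctr;print(d@ex/np.linalg.norm(ex),d@ey/np.linalg.norm(ey))
for n,(u,v,h) in dict(millfront=(360,250,.1),millhandle=(432,268,.1),cutterR=(165,330,.05),cutterR2=(130,180,.15),millcorner=(372,95,.4),mill2=(415,232,.4)).items(): print(n,onz(c,u,v,h))
E
```

```text
[[-0.9569 -0.0004  0.2906]
 [-0.2906  0.0009 -0.9569]
 [ 0.0001 -1.     -0.001 ]]
top [0.6654 0.274  0.077 ]
left [0.5719 0.3731 0.077 ]
right [0.4989 0.1164 0.077 ]
bot [0.4049 0.2147 0.077 ]
blue [0.5092 0.187  0.062 ]
ctr [0.5353 0.2446 0.077 ]
0.2297067327690062 0.13610672159136206 -46.53566593595374 -46.47665513868169
0.023756326488725426 -0.0585769374568901
millfront [0.4854 0.0606 0.1   ]
millhandle [ 0.4539 -0.0709  0.1   ]
cutterR [0.331  0.4254 0.05  ]
cutterR2 [0.6042 0.4775 0.15  ]
millcorner [0.6728 0.1077 0.4   ]
mill2 [0.5035 0.0611 0.4   ]
```

Run:
```python
from h import *
from plant import read_state, eyes
t=eyes.read_camera("top");s=eyes.read_camera("side")
def tri(a,b):
    o1,d1=ray(t,*a);o2,d2=ray(s,*b);A=np.array([d1,-d2]).T
    k=np.linalg.lstsq(A,o2-o1,rcond=None)[0];p,q=o1+k[0]*d1,o2+k[1]*d2
    return (p+q)/2,np.linalg.norm(p-q)*1000
for n,a,b in [("ball a",(467,247),(291,22)),("ball b",(357,175),(291,22)),("pivot",(350,150),(320,115)),("headcorner",(415,232),(293,44)),("headcorner2",(415,232),(427,108)),("back?",(372,95),(293,44)),("bottlecap",(304,151),(311,182)),
 ("lever a",(490,238),(291,22))]: print(n,*tri(a,b))
im=cv2.imread("pics/top0.png")[50:290,330:512];cv2.imwrite("pics/top0m.png",cv2.resize(im,None,fx=2.5,fy=2.5,interpolation=cv2.INTER_CUBIC))
```

```text
ball a [0.4867 0.0021 0.4049] 1.2160560774405818
ball b [0.5769 0.1244 0.4054] 15.844357437402683
pivot [0.6394 0.1051 0.2547] 5.105185150252816
headcorner [0.5132 0.0451 0.3757] 21.82835996745572
headcorner2 [ 0.5581 -0.0561  0.2799] 171.12206444780594
back? [0.6432 0.1311 0.3895] 77.47987541566515
bottlecap [0.6752 0.1607 0.0993] 7.9979640131415
lever a [ 0.4883 -0.0142  0.4088] 23.133273428462143
```

View pics/top0m.png

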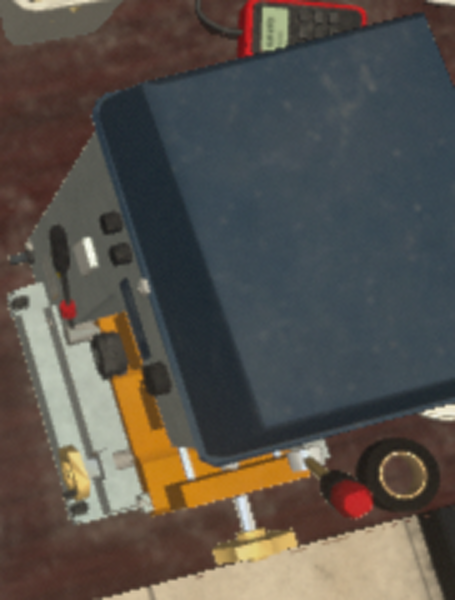

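Call:
{"api": "drive_tool", "payload": {
  "series": [
    [[0,-0.05,0],[0,0,0],0],
    [[0,-0.05,0],[0,0,0],0],
    [[0,-0.05,0],[0,0,0],0],
    [[0,-0.05,0],[0,0,0],0],
    [[0,-0.05,0],[0,0,0],0]
  ],
  "newtons": 10
}}

```text
time: 0.8
eef_pos: [0.188, -0.6193, 0.4677]
eef_rot: [-0.31, 2.082, -2.047]
force: [0.5, -1.7, -0.1]
grip_width: 0.63
```

```bash
cat >> h.py <<'E'
C=np.array([.5353,.2446]);YAW=np.radians(43.5)
EY=np.array([np.cos(YAW),np.sin(YAW)]);EX=np.array([EY[1],-EY[0]])
def box(x,y): return C+x*EX+y*EY
def st():
    from plant import read_state
    s=read_state();M=R.from_rotvec(s["eef_rot"]).as_matrix();p=s["eef_pos"]
    d=p[:2]-C
    print("t",round(s["time"],2),"p",p,"yaw",np.degrees(np.arctan2(M[1,2],M[0,2])).round(2),"tilt",np.degrees(M[2,[0,2]]).round(2),"box",d@EX,d@EY,"F",s["force"],"q",s["q"],"w",round(s["grip_width"],3))
    return s,p,M
def plan(tgt,yaw=YAW,n=5,vmax=.05,wmax=.145):
    """open-loop rows toward tgt"""
    s,p,M=st();rows=[]
    for i in range(n):
        D=np.asarray(tgt)-p;L=np.linalg.norm(D);D=D*min(1,vmax/max(L,1e-9))
        Mt=np.array([[np.sin(yaw),0,np.cos(yaw)],[-np.cos(yaw),0,np.sin(yaw)],[0,-1,0.]])
        r=R.from_matrix(M.T@Mt).as_rotvec();a=np.linalg.norm(r);r=r*min(1,wmax/max(a,1e-9))
        sh=M.T@D;rows.append([list(sh.round(4)+0),list(r.round(3)+0)]);p=p+D;M=M@R.from_rotvec(r).as_matrix()
    for r in rows: print(r)
E
python3 -c "
from h import *
b=box(0,.14);print(b);plan([b[0],b[1],.47])"
```

```text
[0.6369 0.341 ]
t 0.8 p [ 0.188  -0.6193  0.4677] yaw -73.1 tilt [ 0.07 -0.97] box 0.3875799133512956 -0.8465954127321473 F [ 0.4893 -1.7101 -0.0963] q [ 1.1681  0.3532  0.0627  0.9471 -0.0222  1.8588 -0.0549] w 0.63
[[np.float64(-0.0334), np.float64(0.0005), np.float64(-0.0372)], [np.float64(0.001), np.float64(-0.145), np.float64(-0.001)]]
[[np.float64(-0.0384), np.float64(0.0004), np.float64(-0.032)], [np.float64(0.001), np.float64(-0.145), np.float64(-0.001)]]
[[np.float64(-0.0427), np.float64(0.0003), np.float64(-0.0261)], [np.float64(0.001), np.float64(-0.145), np.float64(-0.001)]]
[[np.float64(-0.046), np.float64(0.0003), np.float64(-0.0196)], [np.float64(0.001), np.float64(-0.145), np.float64(-0.001)]]
[[np.float64(-0.0483), np.float64(0.0002), np.float64(-0.0128)], [np.float64(0.001), np.float64(-0.145), np.float64(-0.001)]]
```

Call:
{"api": "drive_tool", "payload": {
  "series": [
    [[-0.033,0,-0.037],[0,-0.145,0],0],
    [[-0.038,0,-0.032],[0,-0.145,0],0],
    [[-0.042,0,-0.026],[0,-0.145,0],0],
    [[-0.046,0,-0.019],[0,-0.145,0],0],
    [[-0.048,0,-0.013],[0,-0.145,0],0]
  ]
}}

```text
time: 1.3
eef_pos: [0.2923, -0.399, 0.4762]
eef_rot: [-0.907, 1.594, -1.594]
force: [1.2, -0.9, 0.3]
grip_width: 0.173
```

```bash
python3 -c "
from h import *
b=box(0,.14);plan([b[0],b[1],.47])"
```

```text
t 1.3 p [ 0.2923 -0.399   0.4762] yaw -30.81 tilt [ 0.11 -0.07] box 0.2995721040509379 -0.6192901827435984 F [ 1.2165 -0.8986  0.3324] q [ 0.9924  0.0124 -0.1473  1.3298  0.0041  1.8001  0.3084] w 0.173
[[np.float64(-0.0497), np.float64(0.0003), np.float64(-0.0051)], [np.float64(0.0), np.float64(-0.145), np.float64(0.0)]]
[[np.float64(-0.05), np.float64(0.0003), np.float64(0.0022)], [np.float64(0.0), np.float64(-0.145), np.float64(0.0)]]
[[np.float64(-0.0491), np.float64(0.0003), np.float64(0.0093)], [np.float64(0.0), np.float64(-0.145), np.float64(0.0)]]
[[np.float64(-0.0473), np.float64(0.0003), np.float64(0.0163)], [np.float64(0.0), np.float64(-0.145), np.float64(0.0)]]
[[np.float64(-0.0444), np.float64(0.0003), np.float64(0.023)], [np.float64(0.0), np.float64(-0.145), np.float64(0.0)]]
```

Call:
{"api": "drive_tool", "payload": {
  "series": [
    [[-0.049,0,-0.005],[0,-0.145,0],0],
    [[-0.049,0,0.002],[0,-0.145,0],0],
    [[-0.049,0,0.009],[0,-0.145,0],0],
    [[-0.047,0,0.016],[0,-0.145,0],0],
    [[-0.044,0,0.023],[0,-0.145,0],0]
  ]
}}

```text
time: 1.8
eef_pos: [0.3926, -0.1701, 0.4764]
eef_rot: [-1.306, 1.05, -1.054]
force: [1.6, -0.8, 0.8]
grip_width: 0.006
```

```bash
python3 -c "
from h import *
b=box(0,.14);plan([b[0],b[1],.47])"
```

```text
t 1.8 p [ 0.3926 -0.1701  0.4764] yaw 12.14 tilt [ 0.26 -0.08] box 0.2026240491725922 -0.388978876906538 F [ 1.6301 -0.8105  0.7517] q [ 0.7591 -0.121  -0.3924  1.4484 -0.0428  1.8035  0.5714] w 0.006
[[np.float64(-0.0396), np.float64(0.0003), np.float64(0.0306)], [np.float64(0.001), np.float64(-0.145), np.float64(0.001)]]
[[np.float64(-0.0347), np.float64(0.0004), np.float64(0.036)], [np.float64(0.001), np.float64(-0.145), np.float64(0.001)]]
[[np.float64(-0.0292), np.float64(0.0005), np.float64(0.0406)], [np.float64(0.001), np.float64(-0.145), np.float64(0.001)]]
[[np.float64(-0.023), np.float64(0.0005), np.float64(0.0444)], [np.float64(0.001), np.float64(-0.112), np.float64(0.001)]]
[[np.float64(-0.0179), np.float64(0.0006), np.float64(0.0467)], [np.float64(0.0), np.float64(0.0), np.float64(0.0)]]
```

Call:
{"api": "drive_tool", "payload": {
  "series": [
    [[-0.04,0,0.03],[0,-0.145,0],0],
    [[-0.035,0,0.036],[0,-0.145,0],0],
    [[-0.029,0,0.04],[0,-0.145,0],0],
    [[-0.023,0,0.044],[0,-0.11,0],0],
    [[-0.018,0,0.046],[0,0,0],0]
  ]
}}

```text
time: 2.3
eef_pos: [0.4939, 0.0583, 0.4769]
eef_rot: [-1.487, 0.612, -0.623]
force: [1.1, -0.8, -0.3]
grip_width: 0.009
```

```bash
python3 -c "
from h import *
b=box(0,.14);plan([b[0],b[1],.40])"
```

```text
t 2.3 p [0.4939 0.0583 0.4769] yaw 44.76 tilt [ 0.48 -0.13] box 0.10659302746931419 -0.15828814584229672 F [ 1.1053 -0.7874 -0.2548] q [ 0.4615  0.047  -0.7016  1.3026  0.0397  1.8005  0.5508] w 0.009
[[np.float64(-0.0154), np.float64(0.0116), np.float64(0.0461)], [np.float64(0.002), np.float64(0.022), np.float64(0.008)]]
[[np.float64(-0.0164), np.float64(0.0118), np.float64(0.0458)], [np.float64(0.0), np.float64(0.0), np.float64(0.0)]]
[[np.float64(-0.0164), np.float64(0.0118), np.float64(0.0458)], [np.float64(0.0), np.float64(0.0), np.float64(0.0)]]
[[np.float64(-0.0164), np.float64(0.0118), np.float64(0.0458)], [np.float64(0.0), np.float64(0.0), np.float64(0.0)]]
[[np.float64(-0.0164), np.float64(0.0118), np.float64(0.0458)], [np.float64(0.0), np.float64(0.0), np.float64(0.0)]]
```

Call:
{"api": "drive_tool", "payload": {
  "series": [
    [[-0.015,0.004,0.046],[0,0.022,0.008],0],
    [[-0.016,0.012,0.045],[0,0,0],0],
    [[-0.016,0.012,0.045],[0,0,0],0],
    [[-0.016,0.012,0.045],[0,0,0],0],
    [[-0.016,0.012,0.045],[0,0,0],0]
  ]
}}

```text
time: 2.8
eef_pos: [0.6048, 0.2762, 0.4265]
eef_rot: [-1.474, 0.634, -0.642]
force: [1.0, -0.1, 0.7]
grip_width: 0.003
```

```bash
python3 -c "
from h import *
from plant import eyes
b=box(0,.14);plan([b[0],b[1],.20])
for n in ['wrist','top']:
  c=eyes.read_camera(n);cv2.imwrite('pics/'+n+'1.png',c['image'][:,:,::-1])
"
```

```text
t 2.8 p [0.6048 0.2762 0.4265] yaw 43.19 tilt [0.24 0.16] box 0.02492232853298518 0.0721540768597692 F [ 0.9519 -0.1461  0.6912] q [-0.0143  0.4519 -0.81    0.9944  0.3358  1.8079  0.0651] w 0.003
[[np.float64(-0.0055), np.float64(0.0477), np.float64(0.0141)], [np.float64(-0.003), np.float64(-0.005), np.float64(0.004)]]
[[np.float64(-0.0052), np.float64(0.0476), np.float64(0.0143)], [np.float64(0.0), np.float64(0.0), np.float64(0.0)]]
[[np.float64(-0.0052), np.float64(0.0476), np.float64(0.0143)], [np.float64(0.0), np.float64(0.0), np.float64(0.0)]]
[[np.float64(-0.0052), np.float64(0.0476), np.float64(0.0143)], [np.float64(0.0), np.float64(0.0), np.float64(0.0)]]
[[np.float64(-0.004), np.float64(0.036), np.float64(0.0108)], [np.float64(0.0), np.float64(0.0), np.float64(0.0)]]
```

View pics/wrist1.png

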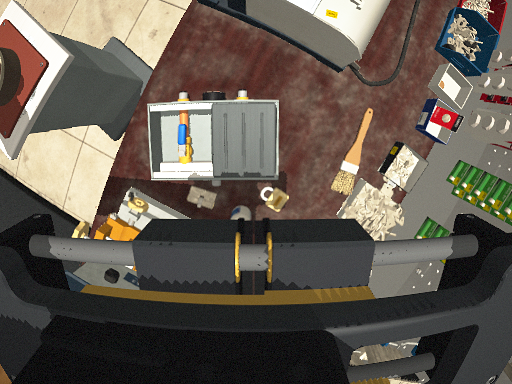

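View pics/top1.png

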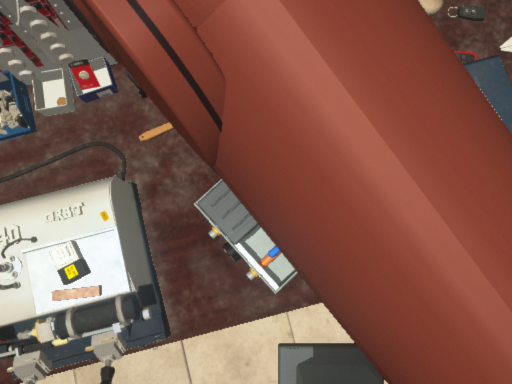

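```bash
cat >> h.py <<'E'
def wonz(c,p,M,u,v,z):
    a=np.array([u-c["cx"],v-c["cy"]])/c["fx"];th=np.hypot(*a)
    d=np.array([*(a/max(th,1e-9)*np.sin(th)),np.cos(th)])
    T=c["T_tool_cam"];o=M@T[:3,3]+p;d=M@T[:3,:3]@d
    P=o+d*(z-o[2])/d[2];e=P[:2]-C
    return P,np.array([e@EX,e@EY])
E
python3 - <<'E'
from h import *
im=cv2.imread("pics/wrist1.png")[85:225,135:300];cv2.imwrite("pics/wrist1z.png",cv2.resize(im,None,fx=4,fy=4,interpolation=cv2.INTER_CUBIC))
E
```

```text
(no output)
```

View pics/wrist1z.png

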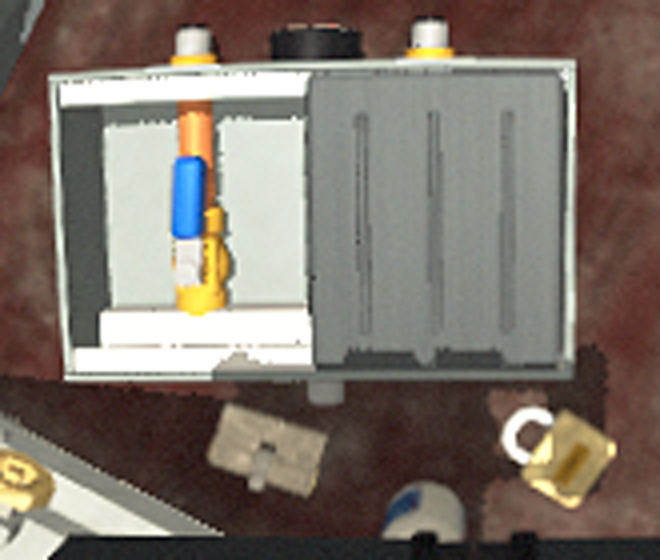

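Run:
```python
from h import *
from plant import eyes
s,p,M=st();c=eyes.read_camera("wrist")
Q=[]
for n,(u,v,h) in dict(frontR=(50,74,.078),frontL=(576,60,.078),backR=(66,381,.078),backL=(574,379,.078),covFL=(562,72,.092),covBL=(562,368,.092),covFR=(308,74,.092),covBR=(314,368,.092)).items():
    r=wonz(c,p,M,135+(u+.5)/4-.5,85+(v+.5)/4-.5,h);print(n,*r);Q.append(r[0])
Q=Q[:4];print(np.mean(Q,0)); y=Q[1]+Q[3]-Q[0]-Q[2];print(np.degrees(np.arctan2(y[1],y[0])),np.linalg.norm(y)/2); x=Q[2]+Q[3]-Q[0]-Q[1];print(np.degrees(np.arctan2(x[1],x[0])),np.linalg.norm(x)/2)
```

```text
t 2.9 p [0.6033 0.281  0.4209] yaw 43.73 tilt [-0.13 -0.19] box 0.020396545689521994 0.07441254585399422 F [-0.4403 -0.4596 -0.1753] q [-0.0204  0.459  -0.8111  0.9974  0.3344  1.8064  0.0661] w 0.009
frontR [0.401  0.2217 0.078 ] [-0.0758 -0.1132]
frontL [0.5659 0.3792 0.078 ] [-0.0766  0.1148]
backR [0.4968 0.1225 0.078 ] [ 0.0621 -0.112 ]
backL [0.6614 0.2805 0.078 ] [0.0608 0.1162]
covFL [0.5649 0.3703 0.092 ] [-0.0708  0.108 ]
covBL [0.6515 0.2818 0.092 ] [0.053  0.1098]
covFR [0.49   0.2984 0.092 ] [-0.0702  0.0042]
covBR [0.5756 0.2092 0.092 ] [0.0534 0.0048]
[0.5313 0.251  0.078 ]
43.75477081097746 0.228102643193187
-45.974429845089674 0.13765495624093413
```

Run:
```python
from h import *
b=box(0,.14);plan([b[0],b[1],.18])
```

```text
t 2.95 p [0.6034 0.2783 0.4233] yaw 43.58 tilt [-0.01 -0.09] box 0.02242467401158316 0.07254959063740474 F [1.2766 0.3492 0.6357] q [-0.0164  0.4548 -0.8103  0.9975  0.3333  1.8074  0.068 ] w 0.007
[[np.float64(-0.0044), np.float64(0.048), np.float64(0.0134)], [np.float64(0.002), np.float64(0.001), np.float64(0.0)]]
[[np.float64(-0.0044), np.float64(0.048), np.float64(0.0133)], [np.float64(0.0), np.float64(0.0), np.float64(0.0)]]
[[np.float64(-0.0044), np.float64(0.048), np.float64(0.0133)], [np.float64(0.0), np.float64(0.0), np.float64(0.0)]]
[[np.float64(-0.0044), np.float64(0.048), np.float64(0.0133)], [np.float64(0.0), np.float64(0.0), np.float64(0.0)]]
[[np.float64(-0.0044), np.float64(0.048), np.float64(0.0133)], [np.float64(0.0), np.float64(0.0), np.float64(0.0)]]
```

Call:
{"api": "drive_tool", "payload": {
  "series": [
    [[-0.005,0.045,0.02],[0,0,0],0],
    [[-0.005,0.045,0.02],[0,0,0],0],
    [[-0.005,0.046,0.016],[0,0,0],0],
    [[-0.004,0.046,0.01],[0,0,0],0],
    [[-0.003,0.046,0.002],[0,0,0],0]
  ]
}}

```text
time: 3.45
eef_pos: [0.6435, 0.339, 0.205]
eef_rot: [-1.462, 0.627, -0.648]
force: [0.9, -0.6, -0.7]
grip_width: 0.004
```

Run:
```python
from h import *
b=box(0,.14);plan([b[0],b[1],.081],vmax=.025)
```

```text
t 3.45 p [0.6435 0.339  0.205 ] yaw 43.16 tilt [0.41 0.96] box 0.006015970541779132 0.14350229492204952 F [ 0.8855 -0.5836 -0.6925] q [-0.0613  0.6027 -0.777   1.2527  0.4203  1.4278 -0.0452] w 0.004
[[np.float64(-0.0014), np.float64(0.0249), np.float64(-0.0011)], [np.float64(-0.017), np.float64(-0.006), np.float64(0.007)]]
[[np.float64(-0.0012), np.float64(0.025), np.float64(-0.0007)], [np.float64(0.0), np.float64(0.0), np.float64(0.0)]]
[[np.float64(-0.0012), np.float64(0.025), np.float64(-0.0007)], [np.float64(0.0), np.float64(0.0), np.float64(0.0)]]
[[np.float64(-0.0012), np.float64(0.025), np.float64(-0.0007)], [np.float64(0.0), np.float64(0.0), np.float64(0.0)]]
[[np.float64(-0.0012), np.float64(0.0241), np.float64(-0.0007)], [np.float64(0.0), np.float64(0.0), np.float64(0.0)]]
```

Call:
{"api": "drive_tool", "payload": {
  "series": [
    [[-0.002,0.02,-0.001],[-0.015,-0.006,0.007],0],
    [[-0.002,0.022,-0.001],[0,0,0],0],
    [[-0.001,0.022,-0.001],[0,0,0],0],
    [[-0.001,0.015,0],[0,0,0],0],
    [[0,0.01,0],[0,0,0],0]
  ]
}}

```text
time: 3.95
eef_pos: [0.6391, 0.3346, 0.1135]
eef_rot: [-1.479, 0.638, -0.64]
force: [-0.5, -0.2, -0.2]
grip_width: 0.005
```

Run:
```python
from h import *
from plant import eyes
b=box(0,.14);plan([b[0],b[1],.081],vmax=.025)
for n in ['wrist','side']:
  c=eyes.read_camera(n);cv2.imwrite('pics/'+n+'2.png',c['image'][:,:,::-1])
```

```text
t 3.95 p [0.6391 0.3346 0.1135] yaw 43.18 tilt [ 0.13 -0.19] box 0.006176707283611051 0.13723653858069887 F [-0.5378 -0.2059 -0.1937] q [-0.0587  0.6641 -0.7535  1.3567  0.4557  1.2988 -0.0737] w 0.005
[[np.float64(-0.0047), np.float64(0.0245), np.float64(0.0021)], [np.float64(0.003), np.float64(-0.006), np.float64(0.002)]]
[[np.float64(-0.0015), np.float64(0.0081), np.float64(0.0007)], [np.float64(0.0), np.float64(0.0), np.float64(0.0)]]
[[np.float64(0.0), np.float64(0.0), np.float64(0.0)], [np.float64(0.0), np.float64(0.0), np.float64(0.0)]]
[[np.float64(0.0), np.float64(0.0), np.float64(0.0)], [np.float64(0.0), np.float64(0.0), np.float64(0.0)]]
[[np.float64(0.0), np.float64(0.0), np.float64(0.0)], [np.float64(0.0), np.float64(0.0), np.float64(0.0)]]
```

View pics/wrist2.png

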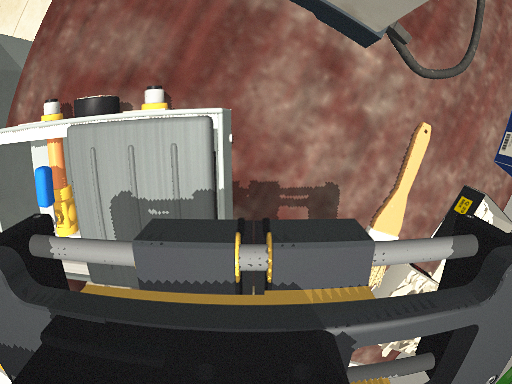

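View pics/side2.png

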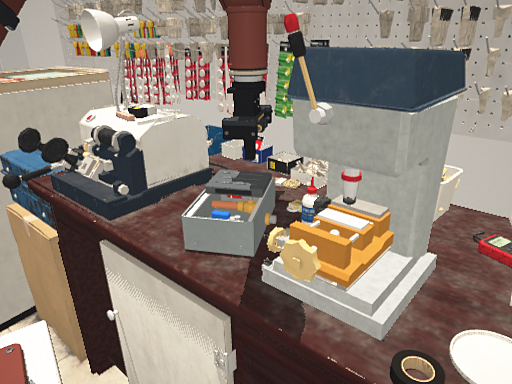

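Call:
{"api": "drive_tool", "payload": {
  "series": [
    [[-0.003,0.012,0.001],[0,-0.006,0],0],
    [[-0.002,0.011,0.001],[0,0,0],0],
    [[-0.001,0.007,0],[0,0,0],0],
    [[0,0.002,0],[0,0,0],0],
    [[0,0,0],[0,0,0],0]
  ]
}}

```text
time: 4.55
eef_pos: [0.6373, 0.3416, 0.0817]
eef_rot: [-1.478, 0.632, -0.636]
force: [0.0, 0.3, -0.4]
grip_width: 0.002
```

Run:
```python
from h import *
b=box(0,.12);plan([b[0],b[1],.082],vmax=.01)
```

```text
t 4.55 p [0.6373 0.3416 0.0817] yaw 43.55 tilt [ 0.17 -0.02] box -0.0001203511654213803 0.1407509175601164 F [ 0.0234  0.2661 -0.3567] q [-0.0714  0.6916 -0.7438  1.3843  0.476   1.2475 -0.0903] w 0.002
[[np.float64(0.0), np.float64(-0.0002), np.float64(-0.01)], [np.float64(0.0), np.float64(0.001), np.float64(0.003)]]
[[np.float64(0.0001), np.float64(-0.0002), np.float64(-0.01)], [np.float64(0.0), np.float64(0.0), np.float64(0.0)]]
[[np.float64(0.0), np.float64(0.0), np.float64(-0.0008)], [np.float64(0.0), np.float64(0.0), np.float64(0.0)]]
[[np.float64(0.0), np.float64(0.0), np.float64(0.0)], [np.float64(0.0), np.float64(0.0), np.float64(0.0)]]
[[np.float64(0.0), np.float64(0.0), np.float64(0.0)], [np.float64(0.0), np.float64(0.0), np.float64(0.0)]]
```

Call:
{"api": "drive_tool", "payload": {
  "series": [
    [[0,0,-0.008],[0,0,0],0],
    [[0,0,-0.008],[0,0,0],0],
    [[0,0,-0.008],[0,0,0],0],
    [[0,0,-0.008],[0,0,0],0],
    [[0,0,-0.008],[0,0,0],0]
  ]
}}

```text
time: 5.05
eef_pos: [0.6068, 0.313, 0.0828]
eef_rot: [-1.475, 0.63, -0.636]
force: [0.7, 0.9, -1.7]
grip_width: 0.002
```

Run:
```python
from h import *
from plant import eyes
b=box(0,.06);plan([b[0],b[1],.082],vmax=.01)
for n in ['wrist','side']:
  c=eyes.read_camera(n);cv2.imwrite('pics/'+n+'3.png',c['image'][:,:,::-1])
```

```text
t 5.05 p [0.6068 0.313  0.0828] yaw 43.56 tilt [0.18 0.15] box -0.00034570281298073056 0.09896568350872306 F [ 0.7387  0.9443 -1.6696] q [-0.0049  0.6178 -0.7671  1.5027  0.4491  1.1996 -0.0824] w 0.002
[[np.float64(0.0001), np.float64(0.0002), np.float64(-0.01)], [np.float64(-0.003), np.float64(0.001), np.float64(0.003)]]
[[np.float64(0.0001), np.float64(0.0002), np.float64(-0.01)], [np.float64(0.0), np.float64(0.0), np.float64(0.0)]]
[[np.float64(0.0001), np.float64(0.0002), np.float64(-0.01)], [np.float64(0.0), np.float64(0.0), np.float64(0.0)]]
[[np.float64(0.0001), np.float64(0.0002), np.float64(-0.009)], [np.float64(0.0), np.float64(0.0), np.float64(0.0)]]
[[np.float64(0.0), np.float64(0.0), np.float64(0.0)], [np.float64(0.0), np.float64(0.0), np.float64(0.0)]]
```

View pics/wrist3.png

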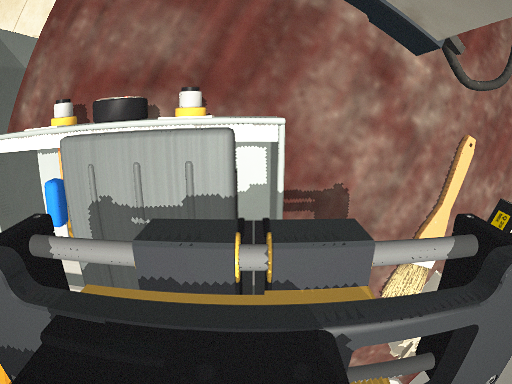

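Call:
{"api": "drive_tool", "payload": {
  "series": [
    [[0,0,-0.01],[0,0,0],0],
    [[0,0,-0.01],[0,0,0],0],
    [[0,0,-0.01],[0,0,0],0],
    [[0,0,-0.01],[0,0,0],0],
    [[0,0,-0.01],[0,0,0],0]
  ]
}}

```text
time: 5.65
eef_pos: [0.5684, 0.2764, 0.0831]
eef_rot: [-1.474, 0.629, -0.637]
force: [2.4, 2.5, -1.7]
grip_width: 0.007
```

Run:
```python
from h import *
b=box(0,.02);plan([b[0],b[1],.082],vmax=.01)
```

```text
t 5.65 p [0.5684 0.2764 0.0831] yaw 43.56 tilt [0.19 0.22] box -0.0002750979036424242 0.04585590747114207 F [ 2.365   2.4926 -1.7281] q [ 0.0812  0.5258 -0.7972  1.6399  0.4085  1.1452 -0.0585] w 0.007
[[np.float64(0.0001), np.float64(0.0004), np.float64(-0.01)], [np.float64(-0.004), np.float64(0.001), np.float64(0.003)]]
[[np.float64(0.0001), np.float64(0.0004), np.float64(-0.01)], [np.float64(0.0), np.float64(0.0), np.float64(0.0)]]
[[np.float64(0.0001), np.float64(0.0002), np.float64(-0.0059)], [np.float64(0.0), np.float64(0.0), np.float64(0.0)]]
[[np.float64(0.0), np.float64(0.0), np.float64(0.0)], [np.float64(0.0), np.float64(0.0), np.float64(0.0)]]
[[np.float64(0.0), np.float64(0.0), np.float64(0.0)], [np.float64(0.0), np.float64(0.0), np.float64(0.0)]]
```

Call:
{"api": "drive_tool", "payload": {
  "series": [
    [[0,0.001,-0.007],[-0.004,0,0],0],
    [[0,0,-0.006],[0,0,0],0],
    [[0,0,-0.005],[0,0,0],0],
    [[0,0,-0.004],[0,0,0],0],
    [[0,0,-0.003],[0,0,0],0]
  ]
}}

```text
time: 6.15
eef_pos: [0.5491, 0.2575, 0.0831]
eef_rot: [-1.476, 0.63, -0.638]
force: [2.7, 1.6, 1.1]
grip_width: 0.004
```

Run:
```python
from h import *
st()
```

```text
t 6.15 p [0.5491 0.2575 0.0831] yaw 43.53 tilt [0.26 0.11] box 0.00015187819290401555 0.01883353390088046 F [2.7018 1.6184 1.1346] q [ 0.125   0.4793 -0.8119  1.7037  0.3853  1.1222 -0.0406] w 0.004
```

Call:
{"api": "drive_tool", "payload": {
  "series": [
    [[0,0,-0.002],[0,0,0],0],
    [[0,0,-0.002],[0,0,0],0],
    [[0,0,-0.002],[0,0,0],0],
    [[0,0,-0.002],[0,0,0],0],
    [[0,0,-0.002],[0,0,0],0]
  ]
}}

```text
time: 6.65
eef_pos: [0.5415, 0.2505, 0.0832]
eef_rot: [-1.476, 0.629, -0.637]
force: [1.5, 2.7, 0.5]
grip_width: 0.006
```

Run:
```python
from h import *
from plant import eyes
st()
for n in ['wrist','side']:
  c=eyes.read_camera(n);cv2.imwrite('pics/'+n+'4.png',c['image'][:,:,::-1])
im=cv2.imread("pics/side4.png")[150:270,160:340];cv2.imwrite("pics/side4z.png",cv2.resize(im,None,fx=4,fy=4,interpolation=cv2.INTER_CUBIC))
```

```text
t 6.65 p [0.5415 0.2505 0.0832] yaw 43.55 tilt [0.24 0.15] box 1.4953678041495733e-05 0.00854640418281799 F [1.5037 2.6806 0.5413] q [ 0.1432  0.4605 -0.8184  1.7286  0.3746  1.1119 -0.0315] w 0.006
```

View pics/wrist4.png

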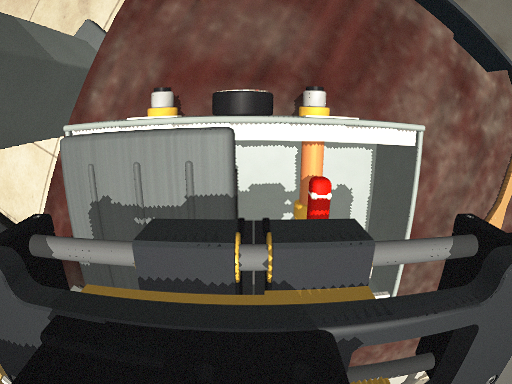

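View pics/side4z.png

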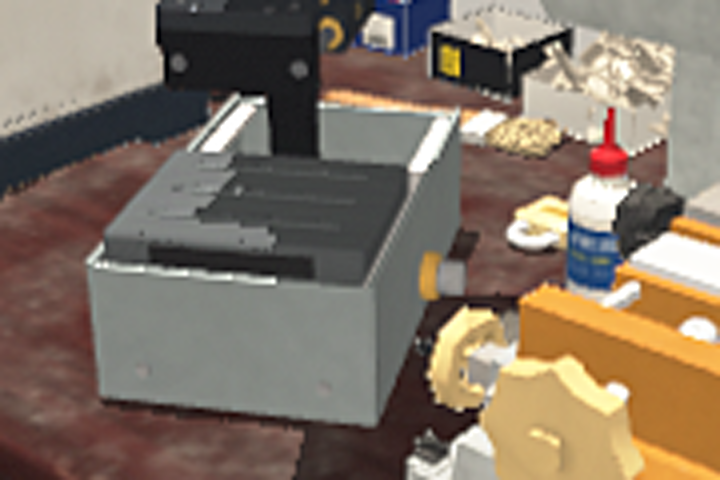

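Call:
{"api": "drive_tool", "payload": {
  "series": [
    [[0,0,-0.002],[0,0,0],0],
    [[0,0,-0.002],[0,0,0],0],
    [[0,0,-0.0015],[0,0,0],0],
    [[0,0,-0.001],[0,0,0],0],
    [[0,0,-0.001],[0,0,0],0]
  ]
}}

```text
time: 7.25
eef_pos: [0.5413, 0.2494, 0.0857]
eef_rot: [-1.462, 0.622, -0.642]
force: [3.9, 4.0, -1.1]
grip_width: 0.006
```

Run:
```python
from h import *
st()
```

```text
t 7.25 p [0.5413 0.2494 0.0857] yaw 43.57 tilt [0.32 1.  ] box 0.000657372841004404 0.0077059254714103576 F [ 3.918   3.9672 -1.0612] q [ 0.156   0.4466 -0.8241  1.741   0.3679  1.0959 -0.0246] w 0.006
```

Call:
{"api": "drive_tool", "payload": {
  "series": [
    [[0,0,0.008],[-0.01,0,0.005],0],
    [[0,-0.01,0.006],[-0.007,0,0],0],
    [[0,-0.03,0.006],[0,0,0],0],
    [[0,-0.03,0.002],[0,0,0],0],
    [[0,-0.02,0],[0,0,0],0]
  ]
}}

```text
time: 7.75
eef_pos: [0.5551, 0.2624, 0.1734]
eef_rot: [-1.49, 0.644, -0.627]
force: [0.1, -0.7, -0.2]
grip_width: 0.009
```

Run:
```python
from h import *
from plant import eyes
s,p,M=st()
c=eyes.read_camera('wrist');cv2.imwrite('pics/wrist5.png',c['image'][:,:,::-1])
c=eyes.read_camera('side');cv2.imwrite('pics/side5.png',c['image'][:,:,::-1])
im=cv2.imread("pics/side5.png")[150:270,160:340];cv2.imwrite("pics/side5z.png",cv2.resize(im,None,fx=4,fy=4,interpolation=cv2.INTER_CUBIC))
```

```text
t 7.75 p [0.5551 0.2624 0.1734] yaw 43.52 tilt [-0.23 -0.96] box 0.0007818317770570441 0.026621359159444875 F [ 0.1143 -0.6717 -0.2109] q [ 0.1341  0.4265 -0.8415  1.5713  0.3226  1.3079  0.0067] w 0.009
```

View pics/wrist5.png

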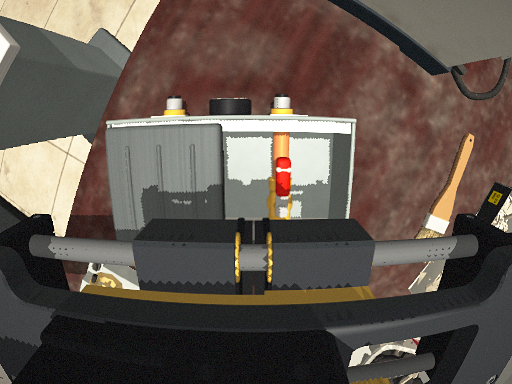

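View pics/side5z.png

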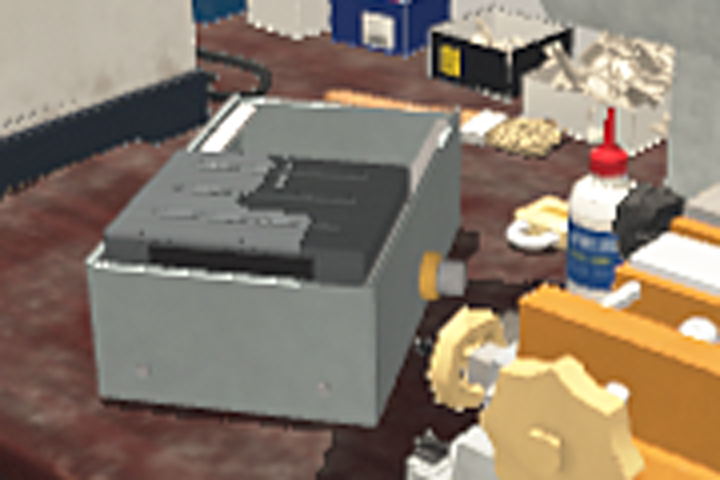

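Run:
```python
from h import *
from plant import eyes
s,p,M=st();c=eyes.read_camera("wrist");cv2.imwrite('pics/wrist6.png',c['image'][:,:,::-1])
for n,u,v,h in [("covFL",222,126,.092),("boxFL",356,119,.078),("boxFR",106,122,.078),("covFR",108,128,.092),("tip",283,157,.062),("grip c",283,176,.062)]:
    print(n,wonz(c,p,M,u,v,h)[1])
im=c['image'][110:230,95:365,::-1];cv2.imwrite("pics/wrist6z.png",cv2.resize(im,None,fx=2.9,fy=2.9,interpolation=cv2.INTER_CUBIC))
```

```text
t 7.85 p [0.5561 0.263  0.1746] yaw 43.51 tilt [-0.16 -0.77] box 0.0009422256540290134 0.027735169128241116 F [ 0.9181  0.5761 -0.4945] q [ 0.1343  0.4252 -0.8421  1.5702  0.323   1.3066  0.0065] w 0.005
covFL [-0.0607  0.0003]
boxFL [-0.0687  0.1173]
boxFR [-0.0687 -0.1131]
covFR [-0.0633 -0.1036]
tip [-0.0307  0.0533]
grip c [-0.0126  0.0536]
```

View pics/wrist6z.png

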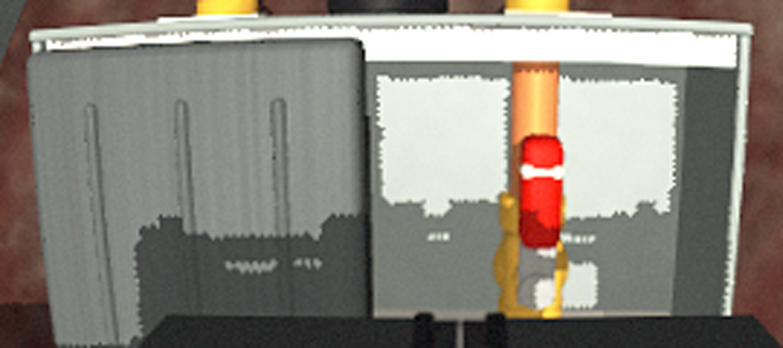

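Run:
```python
from h import *
b=box(-.018,.023);plan([b[0],b[1],.10],vmax=.03)
```

```text
t 7.9 p [0.5555 0.2624 0.1728] yaw 43.5 tilt [-0.18 -0.87] box 0.0010112923520871975 0.02685850189989328 F [ 0.4021 -0.0471 -0.0881] q [ 0.1344  0.4261 -0.8413  1.5728  0.3234  1.305   0.0062] w 0.002
[[np.float64(-0.0075), np.float64(0.029), np.float64(-0.0011)], [np.float64(0.015), np.float64(0.0), np.float64(-0.003)]]
[[np.float64(-0.0076), np.float64(0.029), np.float64(-0.0015)], [np.float64(0.0), np.float64(0.0), np.float64(0.0)]]
[[np.float64(-0.0039), np.float64(0.0148), np.float64(-0.0008)], [np.float64(0.0), np.float64(0.0), np.float64(0.0)]]
[[np.float64(0.0), np.float64(0.0), np.float64(0.0)], [np.float64(0.0), np.float64(0.0), np.float64(0.0)]]
[[np.float64(0.0), np.float64(0.0), np.float64(0.0)], [np.float64(0.0), np.float64(0.0), np.float64(0.0)]]
```

Call:
{"api": "drive_tool", "payload": {
  "series": [
    [[-0.008,0.025,-0.001],[0.015,0,-0.003],0],
    [[-0.008,0.025,-0.001],[0,0,0],0],
    [[-0.003,0.018,0],[0,0,0],0],
    [[0,0.003,0],[0,0,0],0],
    [[0,0,0],[0,0,0],0]
  ]
}}

```text
time: 8.4
eef_pos: [0.5378, 0.2722, 0.0942]
eef_rot: [-1.484, 0.64, -0.631]
force: [1.0, 0.4, 0.2]
grip_width: 0.002
```

Run:
```python
from h import *
from plant import eyes
b=box(-.018,.023);plan([b[0],b[1],.05],vmax=.015)
c=eyes.read_camera('wrist');cv2.imwrite('pics/wrist7.png',c['image'][:,:,::-1])
```

```text
t 8.4 p [0.5378 0.2722 0.0942] yaw 43.45 tilt [-0.13 -0.57] box -0.018349501117003855 0.020792561645770147 F [1.008  0.3887 0.2188] q [ 0.1038  0.4719 -0.8223  1.6904  0.3714  1.1544 -0.0622] w 0.002
[[np.float64(0.0002), np.float64(0.015), np.float64(0.0009)], [np.float64(0.01), np.float64(-0.001), np.float64(-0.002)]]
[[np.float64(0.0001), np.float64(0.015), np.float64(0.0007)], [np.float64(0.0), np.float64(0.0), np.float64(0.0)]]
[[np.float64(0.0001), np.float64(0.0142), np.float64(0.0007)], [np.float64(0.0), np.float64(0.0), np.float64(0.0)]]
[[np.float64(0.0), np.float64(0.0), np.float64(0.0)], [np.float64(0.0), np.float64(0.0), np.float64(0.0)]]
[[np.float64(0.0), np.float64(0.0), np.float64(0.0)], [np.float64(0.0), np.float64(0.0), np.float64(0.0)]]
```

View pics/wrist7.png

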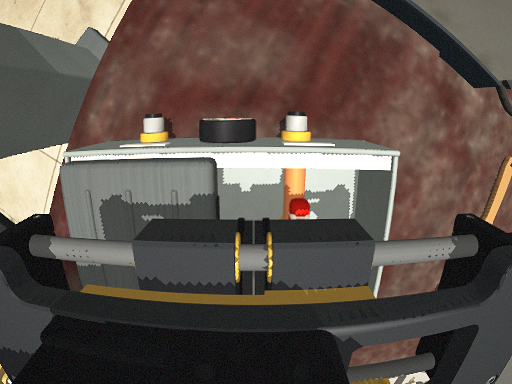

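Call:
{"api": "drive_tool", "payload": {
  "series": [
    [[0,0.015,0.002],[0.01,0,-0.002],0],
    [[0,0.015,0.001],[0,0,0],0],
    [[0,0.01,0],[0,0,0],0],
    [[0,0.004,0],[0,0,0],0],
    [[0,0,0],[0,0,0],0]
  ]
}}

```text
time: 8.95
eef_pos: [0.5423, 0.2742, 0.0507]
eef_rot: [-1.474, 0.635, -0.638]
force: [-0.3, 0.4, 0.3]
grip_width: 0.005
```

Run:
```python
from h import *
st()
```

```text
t 8.95 p [0.5423 0.2742 0.0507] yaw 43.34 tilt [0.07 0.14] box -0.016615640523072957 0.025421955000400343 F [-0.3085  0.4355  0.2929] q [ 0.0826  0.5195 -0.7962  1.7259  0.4172  1.071  -0.095 ] w 0.005
```

Call:
{"api": "drive_tool", "payload": {
  "series": [
    [[0,0,0.006],[0,-0.003,0],0],
    [[0,0,0.006],[0,0,0],0],
    [[-0.001,0,0.006],[0,0,0],0],
    [[-0.001,0,0.006],[0,0,0],0],
    [[-0.002,0,0.006],[0,0,0],0]
  ]
}}

```text
time: 9.45
eef_pos: [0.5618, 0.2951, 0.051]
eef_rot: [-1.482, 0.635, -0.638]
force: [-3.3, -4.2, 0.7]
grip_width: 0.007
```

Run:
```python
from h import *
from plant import eyes
st()
c=eyes.read_camera('wrist');cv2.imwrite('pics/wrist8.png',c['image'][:,:,::-1])
```

```text
t 9.45 p [0.5618 0.2951 0.051 ] yaw 43.37 tilt [ 0.22 -0.32] box -0.018353028267411545 0.05401386277484257 F [-3.3397 -4.2121  0.7196] q [ 0.0295  0.5706 -0.778   1.65    0.442   1.1098 -0.1154] w 0.007
```

View pics/wrist8.png

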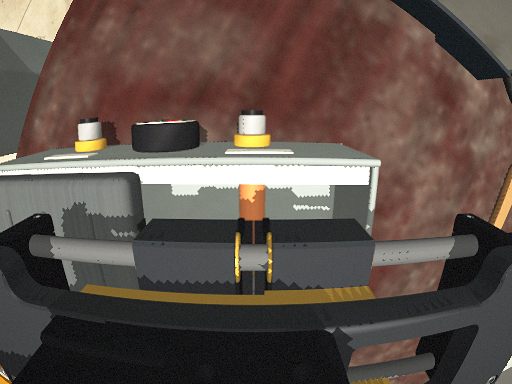

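Call:
{"api": "drive_tool", "payload": {
  "series": [
    [[0,0,0.006],[0,-0.002,0],0],
    [[0,0,0.006],[0,0,0],0],
    [[0.001,0,0.005],[0,0,0],0],
    [[0.002,0,0.005],[0,0,0],0],
    [[0.003,0,0.004],[0,0,0],0]
  ]
}}

```text
time: 10.0
eef_pos: [0.5835, 0.3098, 0.05]
eef_rot: [-1.488, 0.636, -0.632]
force: [-3.8, -1.9, 1.4]
grip_width: 0.006
```

Run:
```python
from h import *
st()
```

```text
t 10.0 p [0.5835 0.3098 0.05  ] yaw 43.58 tilt [ 0.12 -0.66] box -0.014101151136205988 0.07981603311382515 F [-3.7535 -1.8915  1.3986] q [-0.0072  0.6205 -0.7621  1.5751  0.4602  1.1445 -0.1139] w 0.006
```

Call:
{"api": "drive_tool", "payload": {
  "series": [
    [[0.003,0,0.003],[0.01,0,0],0],
    [[0.004,0,0.002],[0,0,0],0],
    [[0.004,0,0.002],[0,0,0],0],
    [[0.004,0,0.001],[0,0,0],0],
    [[0.003,0,0.001],[0,0,0],0]
  ]
}}

```text
time: 10.5
eef_pos: [0.6037, 0.3041, 0.0501]
eef_rot: [-1.476, 0.632, -0.632]
force: [-4.4, 0.7, -0.0]
grip_width: 0.008
```

Run:
```python
from h import *
st()
```

```text
t 10.5 p [0.6037 0.3041 0.0501] yaw 43.65 tilt [0.   0.04] box 0.003960405850136244 0.0905701556284944 F [-4.4393  0.685  -0.0149] q [ 0.0044  0.6393 -0.7556  1.5446  0.4661  1.1443 -0.086 ] w 0.008
```

Call:
{"api": "drive_tool", "payload": {
  "series": [
    [[0.002,0,-0.001],[0,0,0],0],
    [[0.002,0,-0.001],[0,0,0],0],
    [[0.001,0,0],[0,0,0],0],
    [[0.001,0,0],[0,0,0],0],
    [[0.001,0,0],[0,0,0],0]
  ]
}}

```text
time: 11.0
eef_pos: [0.6062, 0.3017, 0.0506]
eef_rot: [-1.47, 0.631, -0.627]
force: [-4.9, 2.9, -1.4]
grip_width: 0.007
```

Run:
```python
from h import *
from plant import eyes
s,p,M=st();print("tool F",M.T@s["force"])
c=eyes.read_camera('wrist');cv2.imwrite('pics/wrist9.png',c['image'][:,:,::-1])
```

```text
t 11.0 p [0.6062 0.3017 0.0506] yaw 43.81 tilt [-0.29  0.31] box 0.007408671881132166 0.0907049121339485 F [-4.9028  2.8558 -1.434 ] q [ 0.0144  0.6397 -0.7583  1.544   0.4622  1.1406 -0.0736] w 0.007
tool F [-5.4476  1.4532 -1.5688]
```

View pics/wrist9.png

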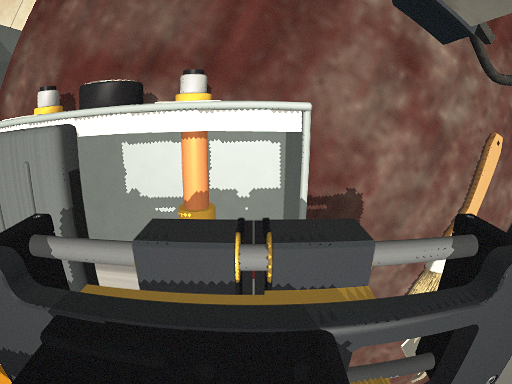

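Call:
{"api": "drive_tool", "payload": {
  "series": [
    [[0.002,0,0],[0,0,0],0],
    [[0.002,0,0],[0,0,0],0],
    [[0.002,0,0],[0,0,0],0],
    [[0.002,0,0],[0,0,0],0],
    [[0.002,0,0],[0,0,0],0]
  ]
}}

```text
time: 11.55
eef_pos: [0.6062, 0.3016, 0.0507]
eef_rot: [-1.468, 0.634, -0.613]
force: [-6.3, 4.1, -0.9]
grip_width: 0.008
```

Run:
```python
from h import *
from plant import eyes
s,p,M=st();print("tool F",M.T@s["force"])
```

```text
t 11.55 p [0.6062 0.3016 0.0507] yaw 44.24 tilt [-0.93  0.28] box 0.007414580824852281 0.09067055623732806 F [-6.2763  4.1323 -0.9055] q [ 0.022   0.6442 -0.7633  1.5396  0.4549  1.1438 -0.0577] w 0.008
tool F [-7.3237  1.0161 -1.6184]
```

Call:
{"api": "drive_tool", "payload": {
  "series": [
    [[0.003,0,0],[0,0,0],0],
    [[0.003,0,0],[0,0,0],0],
    [[0.003,0,0],[0,0,0],0],
    [[-0.004,0,0],[0,0.01,-0.016],0],
    [[-0.008,0,0],[0,0,0],0]
  ]
}}

```text
time: 12.05
eef_pos: [0.599, 0.3095, 0.0515]
eef_rot: [-1.47, 0.632, -0.623]
force: [0.0, 0.3, 0.9]
grip_width: 0.005
```

Run:
```python
from h import *
st()
```

```text
t 12.05 p [0.599  0.3095 0.0515] yaw 43.93 tilt [-0.46  0.29] box -0.0032902175258420897 0.09088666737841886 F [0.0055 0.3173 0.9128] q [ 0.0055  0.6357 -0.7631  1.55    0.4589  1.1401 -0.0852] w 0.005
```

Clear of the handle. Lift straight up and back for a look.

Call:
{"api": "drive_tool", "payload": {
  "series": [
    [[-0.004,-0.01,-0.004],[0,0.007,-0.008],0],
    [[0,-0.03,0],[0,0,0],0],
    [[0,-0.045,0],[0,0,0],0],
    [[0,-0.045,0],[0,0,0],0],
    [[0,-0.04,0],[0,0,0],0]
  ]
}}

```text
time: 12.55
eef_pos: [0.5895, 0.3065, 0.2244]
eef_rot: [-1.48, 0.633, -0.636]
force: [0.6, 0.6, 0.1]
grip_width: 0.008
```

Call:
{"api": "drive_tool", "payload": {
  "series": [
    [[0.02,-0.04,-0.01],[0,0,0],0],
    [[0.02,-0.03,-0.01],[0,0,0],0],
    [[0.02,-0.01,-0.01],[0,0,0],0],
    [[0,0,0],[0,0,0],0],
    [[0,0,0],[0,0,0],0]
  ]
}}

```text
time: 13.05
eef_pos: [0.6097, 0.2419, 0.3218]
eef_rot: [-1.47, 0.62, -0.65]
force: [-0.6, -0.1, 0.9]
grip_width: 0.006
```

Run:
```python
from h import *
from plant import eyes
s,p,M=st()
c=eyes.read_camera('wrist');im=c['image'][:,:,::-1];cv2.imwrite('pics/wrist10.png',im)
cv2.imwrite("pics/wrist10z.png",cv2.resize(im[60:230,90:350],None,fx=3,fy=3,interpolation=cv2.INTER_CUBIC))
hsv=cv2.cvtColor(im.copy(),cv2.COLOR_BGR2HSV)
m=(((hsv[...,0]<6)|(hsv[...,0]>174))&(hsv[...,1]>190)&(hsv[...,2]>110)).astype(np.uint8)
n,l,sta,ce=cv2.connectedComponentsWithStats(m)
for i in range(1,n):
    if sta[i,4]>20: print(sta[i],ce[i],wonz(c,p,M,*ce[i],.06)[1])
```

```text
t 13.05 p [0.6097 0.2419 0.3218] yaw 43.43 tilt [0.84 0.73] box 0.05322883384763523 0.05212043123151193 F [-0.6441 -0.0852  0.8535] q [ 0.1259  0.4142 -0.8277  1.2674  0.3142  1.5702  0.1046] w 0.006
[467  94  30  26 343] [481.7114 106.3907] [-0.0553  0.4586]
[263 136  18  10 123] [271.6911 140.9675] [0.0243 0.0811]
[283 137   6   9  41] [285.6341 140.9024] [0.024  0.1011]
```

View pics/wrist10z.png

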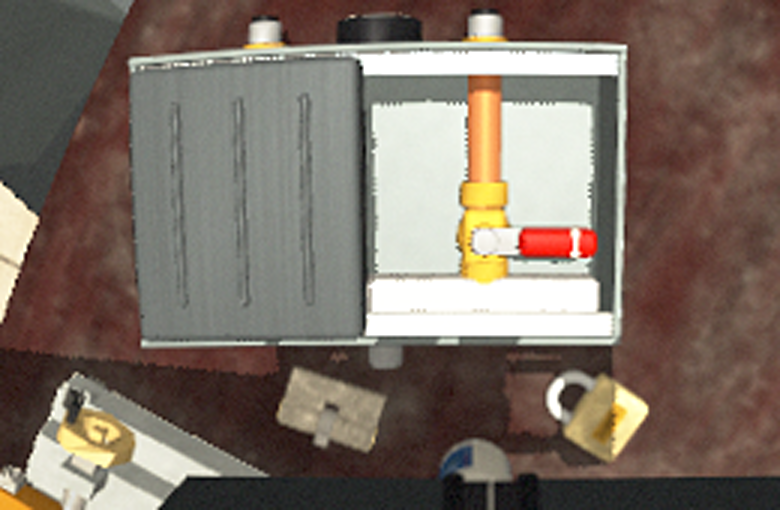

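Run:
```python
from plant import robot
print(robot.close_job())
```

```text
the job is handed in; nothing more can be done
None
```

The red valve is shut and the cover sits over the blue handle at the other end of the box; I handed the job in at about 13 s of the 42 s allowed.

- **Cover:** I pushed it along its ledges with closed fingertips until it stopped at the -y end, with about 6 N at the stop. The wrist camera put its left face within about 1 mm of the expected -2 mm.
- **Red handle:** I pushed it clockwise until it stopped moving. It did not move under about 7 N, against the 4 N it needs to turn. The last picture shows the two red parts of the grip at x = 24.3 and 24.0 mm of the box, so it points square across the pipe at 90° to within about 1°.
- **Other things:** The padlock and lock cylinder looked to be where they lay. Only part of the oil bottle showed, and it was upright. The blue handle is hidden under the cover, so I couldn't see it at the end. Nothing went into its bay.
- **Disagreement:** The wrist camera's first measurement of the box was about 7 mm off the top camera's. I had used a pose read slightly after that picture, while the arm was still settling. By my estimate the right pose removes the difference, but I didn't recompute it. Later wrist readings agreed to about 2 mm.

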